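# Clip the eared mosaic board into the wiping cradle

## Task

Take the mosaic board that has an ear at each end and slide its ears down into the two clip-lined slots of the wiping cradle, mosaic side up, pressing it until the board sits flat on the cradle's bed. Lower it in while holding it, do not drop it in from above; then let go. Leave the plain round-ended board where it is.

Things in the scene. Friction and masses are not known exactly. Their poses are not given: they have to be found in the camera images.
- board: Eared mosaic board, to be clipped in; lies flat, mosaic up. Brown wood, 130 mm long (its x), 54 wide (y), 16 thick, top of white grout with blue and cream chips. In the middle of each short end a plain wooden ear 32 mm long, 22 wide, 10 thick, level with the underside; 194 mm overall. Ends alike: fits either way round. 150 to 310 g. Origin: centre of underside, z up.
- cradle: Wiping cradle, fixed: pale wooden foot 236 mm long (its x), 106 wide (y), 12 high; along its middle a bed 124 x 34 mm, top 30 mm above the table, with finger room beside it. At each end (x 76 to 113 mm either side) an aluminium bracket 98 mm wide, top 68 mm up, makes a slot open upward and to the middle, end wall at x = 107 mm. Origin: centre of underside, on the table.
- bed (a point): Centre of the bed's top, level with the slot floors, axes as the cradle; at home the board's origin lies here, x along x (either way). Steel leaf clips line both y sides of each slot: 18 mm apart up to 14 mm above this level, flaring to 56 mm at 44 mm above. They give 9 mm each; ears laid in rest on the flare about 15 mm too high; 5 to 20 N down takes them home, friction holds.
- plain_board: Bystander: a like mosaic board without ears, with round ends, 164 mm long (its x), 54 wide, 16 thick, lying on the table. Origin: centre of the underside.
Mind the look-alikes: they are no part of the job. What is shaped like the board but orange or purple is not meant.

How it is judged:
By the outcome, as a careful person would: the job done as asked, in the order asked, and still so for the second after the job is handed in, with the robot touching nothing.
It also fails if it takes over 51 s, if anything falls off the work surface, if the arm or the gripper's body presses on something with over 40 N, if the wrist force passes 120 N, or if a joint passes its speed limit or range.

## Robot

A 7-joint arm with a two-finger parallel gripper is mounted at the origin on the work surface. World frame = base frame: x ahead of the robot, y to its left, z up, the work surface at z = 0. Lengths are in m, angles in rad, forces in N, time in s.
With the tool pointing down it reaches from about 0.35 to 0.9 m from the base axis. Payload 19.9 kg.
Tool frame: the origin (TCP) lies at the very end of the fingers, on their centre line; the grasp point (between the pads) lies 19 mm behind it; z points along the fingers, y is the direction in which the jaws open and shut (so a half turn about z gives the same grasp; the last joint's range is limited). The gripper opens to 94 mm and grips with 3 to 60 N. Pads are 16 mm wide; open, the fingers measure 119 mm over their backs; the gripper's body (75 mm by 177 mm) begins 78 mm behind the grasp point.
Start: joints at [1.181, 0.417, -0.01, 1.614, 0.005, 1.111, -0.053], TCP at [0.214, -0.587, 0.205] pointing down, gripper open.
Joint ranges: [-2.81, 2.81], [-0.39, 2.02], [-1.27, 1.25], [0.06, 2.57], [-1.19, 4.33], [0.19, 2], [-2.82, 2.82]. Speed limits (rad/s): [1.89, 1.89, 2.39, 2.39, 3.01, 3.01, 3.01].

## Interface

Orientations are given as a 3x3 rotation matrix whose columns are the frame's x, y, z axes.
In Python, from rig import monitor, eyes, workorder gives the robot as it stands.
- The arm moves only by the tool send_rows, never from a script. Its argument "targets" is a list of rows, each a list of 4 numbers: the shift along the world's x, y, z in cm, then the turn about the world's z in rad. A call has 1 to 12 rows; each row shifts and turns the commanded pose from where the row before left it; what a row does not reach is not made up. A row lasts 1/8 s, in which the tool goes at most 62.5 mm and 10.7 degrees, less where a joint would pass 70% of its speed; a pose out of reach is approached as far as the arm can. A call is refused whole if a number of a shift passes 6.25 or a number of a turn 0.188, either way. A call with a gripper value outside its range is refused whole. "grip" is the closure, from -1 (fully open) to 1 (shut), so that 0 is half open, set as the call begins (left out, the last holds). The fingers move at their own pace and stop on an object; "newtons" is the grip in N (left out, the last holds). Time passes only in rows, so rows that do not move let the fingers close. It gives the time, the measured TCP pose, the force and the opening at its end, in the units of the state.
- monitor.get_state(): the state, without advancing time (a new reading comes with each control period).
- eyes.grab_frame(name): name is "scene" or "top" or "wrist"; returns a dict with "color" (400x640x3 uint8, red, green, blue), "range_z" (400x640 float32, m along the optical axis (not along the pixel's ray), 0 where there is no reading), "mtx" (3x3 intrinsics, pixels), "position" and "orientation" of the camera in the world. Camera axes: x right, y down, z forward; pixel columns grow to the right and rows downward; lengths in m; the calibration is good to about 2 mm. A picture is of the moment at which its call begins.
- workorder.sign_off(): hands the job in, once; it reports no verdict.
Trained networks look in a picture, given as the dict that the camera call returned (one of the last four; its "shot" number tells which), for a name from the list of things; names that differ only in an ending like _2 or _b are one class to them, and where a whole thing is asked for, a point or a joint stands for the part that bears it (a point fixed in the world has none). Each returns a list of dicts, best first, with "score" (0 to 1); they miss things now and then, are a little off and sometimes report something else, mostly with a low value. They report only what shows in the picture. A call takes as long as a camera call. They do not tell look-alikes from the thing itself.
- eyes.look_for(query, picture): "extent" ([left, top, right, bottom] in pixels, round what is visible of it).
- eyes.spot_point(query, picture): "pixel" ([column, row] in pixels: a listed point, or the origin of a listed thing).
The state is a dict: "time": time; "joint_positions": joint angles; "qvel": joint speeds; "tau": joint torques, N m; "eef_pos": TCP position; "tcp_rot": TCP orientation; "force": force on the tool from outside, world axes, zero at the start; "torque": the same for the moment, N m; "finger_gap": finger opening in m.
Only numpy, scipy, OpenCV 4.12 (cv2) and the standard library are available. Lean on these libraries where they do the work, as an engineer would, in place of code of your own. Each camera call takes 0.05 s, during which the arm holds its last target.

## Working session

There is one attempt and no reset: what is moved stays moved. The work goes in short steps, Python scripts to look and compute and a tool call to move; the robot and the scene stay as the last step left them, time stands still between calls to the robot, and variables do not carry over. Pictures are saved under pics/ and viewed, and the job is handed in when it is done.

Besides the shell and the picture viewer there is one more tool, called by a JSON object that holds its "name" and its "arguments". send_rows: Moves the arm, as the interface text tells. Its arguments: {"type":"object","properties":{"targets":{"type":"array"},"grip":{"type":"number"},"newtons":{"type":"number"}},"required":["targets"]}

```bash
mkdir -p pics; ls
cat > h.py <<'E'
import numpy as np, cv2
from rig import monitor, eyes, workorder
def P(f,u,v,z=None):
    K=np.array(f["mtx"]);R=np.array(f["orientation"]);t=np.array(f["position"])
    d=R@np.linalg.inv(K)@np.array([u,v,1.0])
    if z is None:
        return t+d*f["range_z"][int(round(v)),int(round(u))]
    return t+d*(z-t[2])/d[2]
def cloud(f):
    K=np.array(f["mtx"]);R=np.array(f["orientation"]);t=np.array(f["position"])
    v,u=np.mgrid[0:400,0:640]
    r=np.stack([u,v,np.ones_like(u)],-1)@np.linalg.inv(K).T
    return (r*f["range_z"][...,None])@R.T+t
def save(f,n): cv2.imwrite("pics/"+n,f["color"][:,:,::-1])
E
python3 - <<'E'
from h import *
for n in ("top","scene"):
    f=eyes.grab_frame(n); save(f,n+"1.png"); np.save(n+"1.npy",f,allow_pickle=True)
    print(n,f["position"],f["orientation"])
    for q in ("board","cradle","plain_board"):
        for r in eyes.look_for(q,f)[:4]: print(q,r["score"],r["extent"])
        for r in eyes.spot_point(q,f)[:4]: print(q,r["score"],r["pixel"],P(f,*r["pixel"]))
print(monitor.get_state())
E
```

```text
pics
top [ 0.44061165 -0.03642969  0.83860018] [[ 0.0291433  -0.99373616  0.10788476]
 [-0.99941088 -0.02701107  0.02117312]
 [-0.01812641 -0.10843825 -0.99393791]]
board 0.81 [436.1, 203.9, 506.7, 273.5]
board 0.71 [293.8, 117.7, 347.8, 197.4]
board 0.66 [374.8, 202.8, 405.3, 295.3]
board 0.79 [468.7, 238.9] [ 0.46250794 -0.3345272   0.01660502]
board 0.71 [305.8, 270.1] [0.38691196 0.00772623 0.0148422 ]
board 0.71 [319.0, 159.2] [ 0.62642205 -0.01313843  0.01493767]
board 0.59 [387.7, 249.6] [ 0.43505089 -0.16416117  0.01682318]
cradle 0.7 [190.8, 109.1, 246.2, 225.2]
cradle 0.75 [226.0, 165.6] [0.60416332 0.18581626 0.02936124]
plain_board 0.62 [396.3, 155.2] [ 0.63898289 -0.18064055  0.01705563]
scene [ 1.08701148 -0.08646188  0.70563006] [[ 0.13673011  0.7492339  -0.64803815]
 [ 0.99060464 -0.10520125  0.08737933]
 [-0.00270687 -0.65389698 -0.75657875]]
board 0.82 [123.5, 187.4, 194.9, 227.1]
board 0.82 [285.3, 146.7, 337.5, 198.0]
board 0.7 [290.2, 217.5, 339.8, 297.6]
board 0.57 [220.7, 158.3, 253.6, 228.9]
board 0.71 [235.1, 192.3] [ 0.45011503 -0.17072983  0.01830954]
board
[... 439 characters left out ...]
76395,
        1.11068924, -0.05301713]), 'qvel': array([ 0.00025258, -0.00052662, -0.00035838,  0.00053924,  0.00135194,
        0.00051839, -0.00028559]), 'tau': array([-2.52843411e-04, -8.50875521e+01,  6.38086796e-01, -4.26233768e+01,
       -4.89928841e-02,  1.36181750e-02, -7.87306203e-05]), 'eef_pos': array([ 0.21357322, -0.58736534,  0.20543188]), 'tcp_rot': array([[ 9.39786707e-01,  3.41761515e-01, -1.07658254e-04],
       [ 3.41761519e-01, -9.39786712e-01,  1.78371064e-05],
       [-9.50797601e-05, -5.35565239e-05, -9.99999994e-01]]), 'force': array([-0.92898591,  0.51459993, -0.07462176]), 'torque': array([-0.00936022, -0.00202567,  0.01807312]), 'finger_gap': 0.09391695493508019}
```

Run:
```python
import numpy as np,cv2
for n,(x0,y0,x1,y1) in (("top",(170,90,530,330)),("scene",(100,130,500,330))):
    f=np.load(n+"1.npy",allow_pickle=True).item()
    c=f["color"][y0:y1,x0:x1,::-1]; cv2.imwrite(f"pics/{n}1c.png",cv2.resize(c,None,fx=2,fy=2,interpolation=cv2.INTER_CUBIC))
```

```text
(no output)
```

View pics/top1c.png

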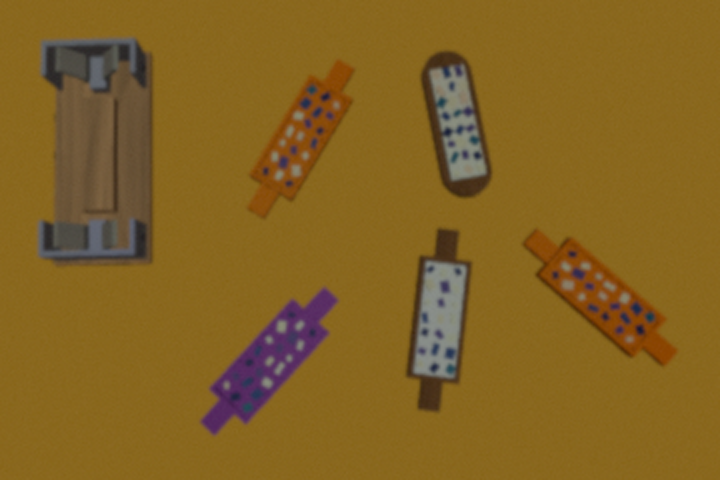

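View pics/scene1c.png

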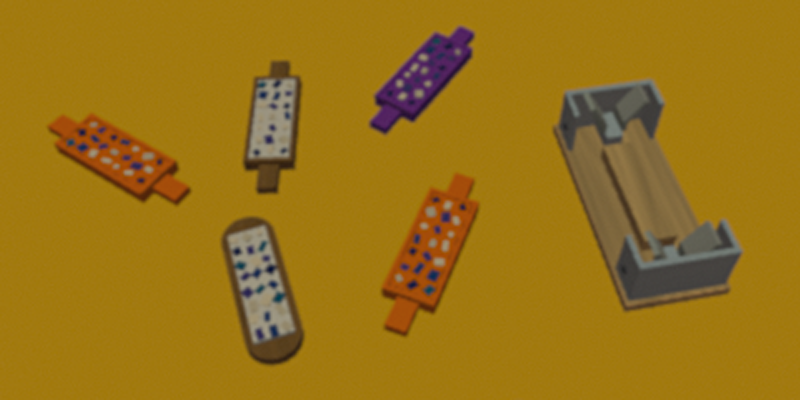

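The target, brown with ears, is at about full-frame (390,250) in top. The cradle is at about (217,165) and the plain board at about (397,152). The orange and purple boards are decoys. Next I measure the poses.

Run:
```python
from h import *
for n in ("top","scene"):
    f=np.load(n+"1.npy",allow_pickle=True).item()
    C=cloud(f); x,y,z=C[...,0],C[...,1],C[...,2]
    m=(np.hypot(x-.437,y+.165)<.12)
    tb=np.median(z[(np.abs(z)<.006)]);print(n,"table",tb)
    for lo,hi in((.012,.022),(.006,.022)):
        mm=(m&(z>lo)&(z<hi)).astype(np.uint8)
        k,l,s,c=cv2.connectedComponentsWithStats(mm)
        i=l[(np.hypot(x-.437,y+.165)+ (mm==0)).argmin()//640,(np.hypot(x-.437,y+.165)+(mm==0)).argmin()%640]
        p=C[l==i]
        r=cv2.minAreaRect((p[:,:2]*1000).astype(np.float32)); print("board",lo,len(p),r,np.median(p[:,2]),p[:,:2].mean(0))
        d=p[:,:2]-p[:,:2].mean(0); w,V=np.linalg.eigh(d.T@d); print(" pca",np.degrees(np.arctan2(V[1,1],V[0,1])))
    m=(np.hypot(x-.61,y-.19)<.2)&(y>.08)
    for lo,hi in((.006,.1),(.062,.08)):
        p=C[m&(z>lo)&(z<hi)]
        r=cv2.minAreaRect((p[:,:2]*1000).astype(np.float32)); print("cradle",lo,len(p),r,np.median(p[:,2]))
```

```text
top table -0.0004059090035598567
board 0.012 1560 ((435.4320983886719, -168.56121826171875), (54.31282043457031, 130.3814697265625), 84.34355926513672) 0.015301253562541528 [ 0.43484061 -0.16846228]
 pca 174.2900445599744
board 0.006 1919 ((435.6493835449219, -168.7047882080078), (54.495758056640625, 193.8089141845703), 84.291259765625) 0.014924213815036058 [ 0.43487023 -0.16821398]
 pca 174.2587168569108
cradle 0.006 5693 ((601.5282592773438, 201.70875549316406), (235.8237762451172, 106.94309997558594), 2.891573429107666) 0.022747454085088048
cradle 0.062 827 ((602.0842895507812, 201.816650390625), (226.8983917236328, 98.85387420654297), 2.8665452003479004) 0.06770551199333075
scene table 0.0015523941671084507
board 0.012 1149 ((438.22955322265625, -169.68301391601562), (54.606239318847656, 183.1585235595703), 84.33197021484375) 0.017379000105647524 [ 0.44205939 -0.16968503]
 pca 174.29260968371236
board 0.006 1341 ((436.1910705566406, -169.4248504638672), (54.614322662353516, 196.4990692138672), 84.27739715576172) 0.01708235355721366 [ 0.44486864 -0.16965255]
 pca 174.10913112942436
cradle 0.006 5985 ((595.780517578125, 196.3715362548828), (163.2636260986328, 262.953369140625), 80.8347396850586) 0.0298355970529659
cradle 0.062 950 ((601.3258666992188, 201.55886840820312), (228.5226287841797, 99.9684829711914), 2.91969895362854) 0.06861772407354572
```

{"name": "send_rows", "arguments": {"targets": [[1.85,3.49,0,-0.037],[1.85,3.49,0,-0.037],[1.85,3.49,0,-0.037],[1.85,3.49,0,-0.037],[1.85,3.49,-0.5,-0.037],[1.85,3.49,-0.5,-0.037],[1.85,3.49,-1,-0.037],[1.85,3.49,-1,-0.037],[1.85,3.49,-1,-0.037],[1.85,3.49,-1,-0.037],[1.85,3.49,-1,-0.037],[1.84,3.48,-1,-0.04]], "grip": -1}}

```text
time: 2.2
eef_pos: [0.4361, -0.1675, 0.1353]
tcp_rot: [[0.995, -0.099, 0.0], [-0.099, -0.995, -0.0], [0.0, 0.0, -1.0]]
force: [0.2, -0.5, -0.1]
finger_gap: 0.0936
```

{"name": "send_rows", "arguments": {"targets": [[0,0,0,0],[0,0,0,0]]}}

```text
time: 2.45
eef_pos: [0.4353, -0.1692, 0.1356]
tcp_rot: [[0.995, -0.098, -0.0], [-0.098, -0.995, -0.0], [-0.0, 0.0, -1.0]]
force: [0.5, -0.3, -0.6]
finger_gap: 0.0942
```

Run:
```python
from h import *
f=eyes.grab_frame("wrist"); save(f,"w1.png")
C=cloud(f); x,y,z=C[...,0],C[...,1],C[...,2]
m=(np.hypot(x-.4355,y+.1687)<.12)&(f["range_z"]>0)
for lo in (.006,.012):
    p=C[m&(z>lo)&(z<.025)]; print(len(p),cv2.minAreaRect((p[:,:2]*1000).astype(np.float32)) if len(p) else 0)
s=monitor.get_state();print(s["time"],s["eef_pos"],s["tcp_rot"],s["force"],s["finger_gap"])
R=s["tcp_rot"];print(np.degrees(np.arctan2(R[1,0],R[0,0])))
```

```text
8681 ((458.17431640625, -156.96343994140625), (167.87657165527344, 196.915283203125), 51.697757720947266)
7046 ((450.7615051269531, -166.335205078125), (138.6769561767578, 199.23541259765625), 50.08071517944336)
2.5 [ 0.43524672 -0.16953537  0.13564415] [[ 9.95109864e-01 -9.87741721e-02  1.44088610e-04]
 [-9.87741277e-02 -9.95109838e-01 -2.87772231e-04]
 [ 1.71808457e-04  2.72132759e-04 -9.99999948e-01]] [ 0.14850024 -0.91676305  0.06170667] 0.09404578610980542
-5.668583763251629
```

View pics/w1.png

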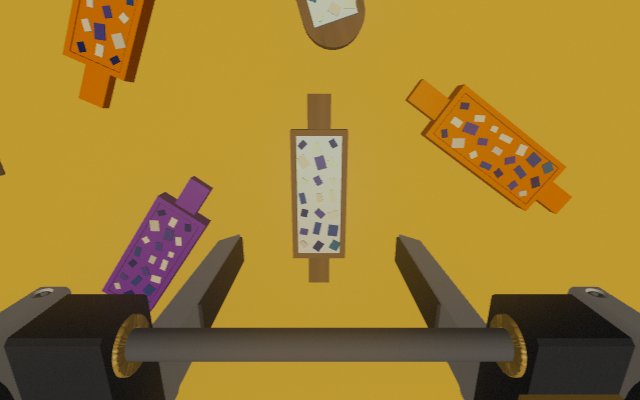

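The wrist view shows the brown eared board centred between the fingers: its body is at columns 291–348 and the fingers are at 243 and 397. Descending now.

{"name": "send_rows", "arguments": {"targets": [[0,0.05,-2.5,0],[0,0,-2.5,0],[0,0,-2.5,0],[0,0,-2,0],[0,0,-1.5,0],[0,0,-1.2,0],[0,0,-0.6,0],[0,0,-0.4,0],[0,0,0,0],[0,0,0,0]]}}

```text
time: 3.75
eef_pos: [0.4357, -0.1682, 0.0037]
tcp_rot: [[0.995, -0.098, 0.0], [-0.098, -0.995, -0.0], [0.0, 0.0, -1.0]]
force: [-1.3, 0.1, -1.0]
finger_gap: 0.0941
```

{"name": "send_rows", "arguments": {"targets": [[0,0,0,0],[0,0,0,0],[0,0,0,0],[0,0,0,0],[0,0,0,0],[0,0,0,0],[0,0,0,0],[0,0,0,0]], "grip": 1, "newtons": 50}}

```text
time: 4.75
eef_pos: [0.4355, -0.1682, 0.0034]
tcp_rot: [[0.995, -0.098, 0.0], [-0.098, -0.995, 0.0], [0.0, -0.0, -1.0]]
force: [-0.9, -0.4, 0.6]
finger_gap: 0.053
```

{"name": "send_rows", "arguments": {"targets": [[0,0,0.6,0],[0,0,1.2,0],[0,0,2,0],[0,0,2.5,0],[0,0,2.5,0],[0,0,2,0],[0,0,1.5,0],[0,0,0.7,0],[0,0,0,0]]}}

```text
time: 5.88
eef_pos: [0.4355, -0.1682, 0.1336]
tcp_rot: [[0.995, -0.098, 0.0], [-0.098, -0.995, -0.0], [0.0, 0.0, -1.0]]
force: [0.0, -1.2, -2.5]
finger_gap: 0.0538
```

Run:
```python
from h import *
f=eyes.grab_frame("wrist"); save(f,"w2.png")
g=eyes.grab_frame("scene"); save(g,"s2.png")
s=monitor.get_state();print(s["time"],s["eef_pos"],s["force"],s["torque"],s["finger_gap"])
```

```text
5.975 [ 0.43517103 -0.16802623  0.13287758] [ 0.06702776 -0.42502667 -2.82357511] [ 0.051034    0.01532184 -0.00301298] 0.0534701233167691
```

View pics/w2.png

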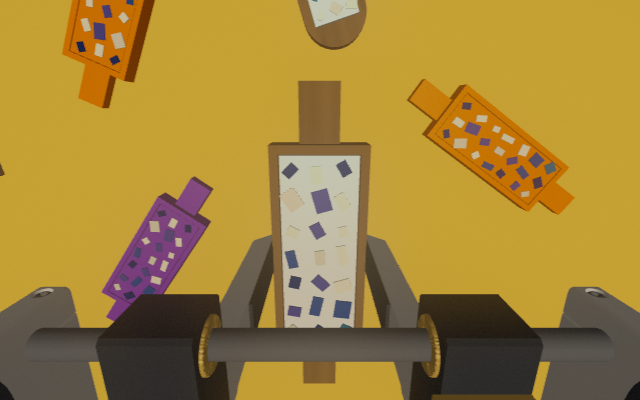

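View pics/s2.png

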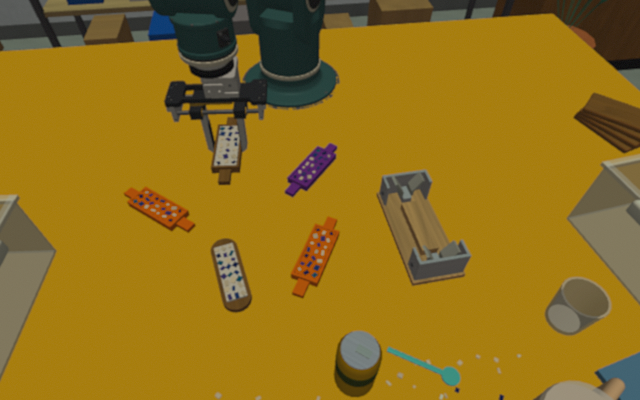

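The board is held level and centred: body at columns 270–370, ear at (319,110). Moving over the cradle.

{"name": "send_rows", "arguments": {"targets": [[0.7,1.6,0,0.01],[1.4,3.2,0,0.01],[1.7,3.8,0,0.015],[1.7,3.8,0,0.015],[1.7,3.8,0,0.015],[1.7,3.8,0,0.015],[1.7,3.8,0,0.015],[1.7,3.8,0,0.015],[1.7,3.8,0,0.015],[1.5,3.2,0,0.015],[0.8,1.7,0,0.01],[0.35,0.7,0,0]]}}

```text
time: 7.48
eef_pos: [0.6017, 0.2028, 0.1328]
tcp_rot: [[0.999, 0.053, -0.001], [0.053, -0.999, 0.0], [-0.001, -0.0, -1.0]]
force: [-0.1, -1.2, -3.3]
finger_gap: 0.0536
```

{"name": "send_rows", "arguments": {"targets": [[0,0,0,0],[0,0,0,0],[0,0,0,0]]}}

```text
time: 7.85
eef_pos: [0.602, 0.2009, 0.1336]
tcp_rot: [[0.999, 0.051, 0.0], [0.051, -0.999, -0.0], [0.0, 0.0, -1.0]]
force: [-0.0, -0.7, -2.1]
finger_gap: 0.0534
```

Run:
```python
from h import *
for n in ("top","wrist","scene"):
    f=eyes.grab_frame(n); save(f,n[0]+"3.png"); np.save(n+"3.npy",f,allow_pickle=True)
s=monitor.get_state();R=s["tcp_rot"]
print(s["time"],s["eef_pos"],s["force"],s["torque"],s["finger_gap"],np.degrees(np.arctan2(R[1,0],R[0,0])))
```

```text
8.0 [0.60201834 0.20144684 0.13355823] [-0.17842056 -0.57075516 -3.14842378] [ 0.07745975  0.04141519 -0.01602484] 0.053575894234641715 2.9374629538939496
```

View pics/w3.png

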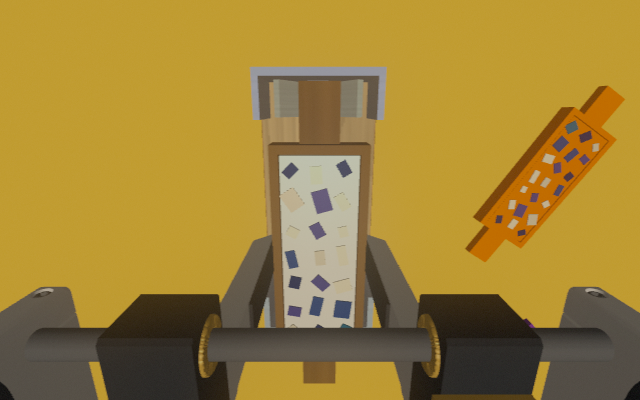

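View pics/s3.png

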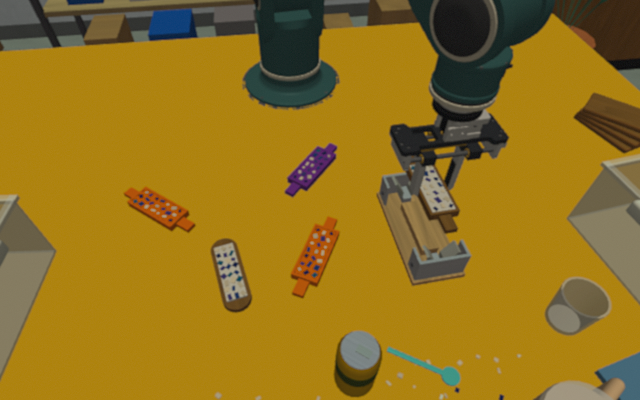

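View pics/t3.png

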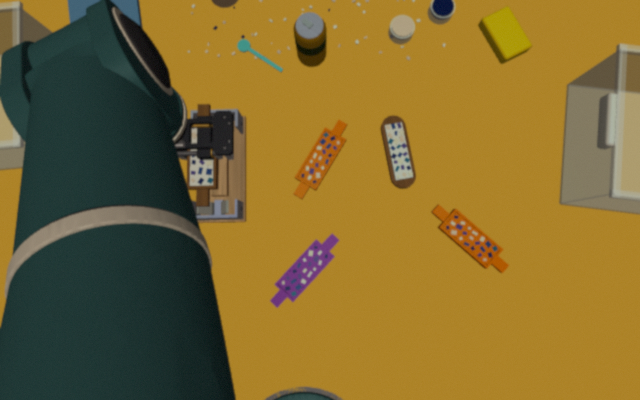

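Run:
```python
from h import *
f=np.load("wrist3.npy",allow_pickle=True).item()
C=cloud(f); z=C[...,2]; ok=f["range_z"]>0
T=np.array([.602,.2014]);a=np.radians(2.9);Rm=np.array([[np.cos(a),np.sin(a)],[-np.sin(a),np.cos(a)]])
L=(C[...,:2]-T)@Rm.T
u,v=L[...,0]*1000,L[...,1]*1000
def rep(n,m): print(n,m.sum(),"x",np.percentile(u[m],[1,50,99]).round(1),"y",np.percentile(v[m],[1,50,99]).round(1),"z",np.percentile(z[m],[5,50,95]).round(4))
rep("ear",ok&(u>70)&(u<100)&(z>.115)&(np.abs(v)<30))
rep("body",ok&(u>5)&(u<66)&(z>.125)&(z<.155)&(np.abs(v)<35))
m=ok&(u>5)&(u<66)&(z>.138)&(z<.155)&(np.abs(v)<35)
A=np.c_[u[m],v[m],np.ones(m.sum())]; print("plane",np.linalg.lstsq(A,z[m]*1000,rcond=None)[0])
rep("brk",ok&(u>60)&(z>.06)&(z<.076))
rep("brkend",ok&(u>108)&(z>.06)&(z<.076))
rep("bed",ok&(z>.024)&(z<.04)&(np.abs(v)<60)&(np.abs(u)<60))
# yaw of body edges per slice
for s in (10,25,40,55,80,92):
    m=ok&(abs(u-s)<5)&(z>.115)&(z<.155)&(abs(v)<33); print(s,np.percentile(v[m],[1,99]).round(1) if m.sum() else 0)
```

```text
ear 2300 x [70.2 84.1 97.4] y [-10.6  -0.   10.9] z [0.1389 0.14   0.1411]
body 11120 x [ 5.7 37.2 65.7] y [-30.1  -0.1  30.2] z [0.1441 0.1458 0.1471]
plane [-7.66073751e-03  8.40090794e-04  1.46056492e+02]
brk 3515 x [ 78.   99.9 112.7] y [-47.4   1.5  49.7] z [0.0615 0.0679 0.0733]
brkend 977 x [108.  110.6 112.8] y [-46.8   0.7  48.9] z [0.0667 0.0679 0.069 ]Traceback (most recent call last):
  File "<stdin>", line 14, in <module>
  File "<stdin>", line 7, in rep
    return _quantile_unchecked(
        a, q, axis, out, overwrite_input, method, keepdims, weights)
    return _ureduce(a,
                    func=_quantile_ureduce_func,
    ...<5 lines>...
                    overwrite_input=overwrite_input,
                    method=method)
    r = func(a, **kwargs)
    result = _quantile(arr,
                       quantiles=q,
    ...<2 lines>...
                       out=out,
                       weights=wgt)
    slices_having_nans = np.isnan(arr[-1, ...])
                                  ~~~^^^^^^^^^
IndexError: index -1 is out of bounds for axis 0 with size 0
```

{"name": "send_rows", "arguments": {"targets": [[0,0.05,-0.6,0],[0,0,-1.2,0],[0,0,-1.6,0],[0,0,-1.6,0],[0,0,-1.4,0],[0,0,-0.8,0],[0,0,-0.4,0],[0,0,-0.2,0],[0,0,0,0],[0,0,0,0]], "newtons": 60}}

```text
time: 9.25
eef_pos: [0.6022, 0.2024, 0.0558]
tcp_rot: [[0.999, 0.052, 0.001], [0.052, -0.999, 0.0], [0.001, -0.0, -1.0]]
force: [-0.2, -1.4, -3.0]
finger_gap: 0.0537
```

{"name": "send_rows", "arguments": {"targets": [[0,0,-0.2,0],[0,0,-0.2,0],[0,0,-0.2,0],[0,0,-0.2,0],[0,0,-0.2,0],[0,0,0,0]]}}

```text
time: 10.0
eef_pos: [0.6022, 0.2023, 0.0453]
tcp_rot: [[0.999, 0.052, 0.0], [0.052, -0.999, 0.0], [0.0, -0.0, -1.0]]
force: [2.9, 0.4, -1.8]
finger_gap: 0.0533
```

{"name": "send_rows", "arguments": {"targets": [[0,0,-0.2,0],[0,0,-0.2,0],[0,0,0,0]]}}

```text
time: 10.38
eef_pos: [0.6018, 0.2023, 0.041]
tcp_rot: [[0.999, 0.052, -0.0], [0.052, -0.999, -0.0], [-0.0, 0.0, -1.0]]
force: [1.6, -0.5, -5.7]
finger_gap: 0.0534
```

{"name": "send_rows", "arguments": {"targets": [[0,0,-0.2,0],[0,0,-0.2,0],[0,0,0,0]]}}

```text
time: 10.75
eef_pos: [0.6019, 0.2022, 0.0371]
tcp_rot: [[0.999, 0.052, -0.0], [0.052, -0.999, -0.0], [-0.0, 0.0, -1.0]]
force: [1.5, -0.1, -4.8]
finger_gap: 0.0534
```

{"name": "send_rows", "arguments": {"targets": [[0,0,-0.2,0],[0,0,0,0]]}}

```text
time: 11.0
eef_pos: [0.602, 0.2023, 0.0352]
tcp_rot: [[0.999, 0.052, -0.0], [0.052, -0.999, -0.0], [-0.0, 0.0, -1.0]]
force: [2.5, -0.0, -4.2]
finger_gap: 0.0532
```

Run:
```python
from h import *
for n in ("wrist","scene"):
    f=eyes.grab_frame(n); save(f,n[0]+"4.png"); np.save(n+"4.npy",f,allow_pickle=True)
c=f["color"][130:300,350:530,::-1]; cv2.imwrite("pics/s4c.png",cv2.resize(c,None,fx=3.4,fy=3.4,interpolation=cv2.INTER_CUBIC))
s=monitor.get_state();print(s["time"],s["eef_pos"],s["force"],s["torque"],s["finger_gap"])
f=np.load("wrist4.npy",allow_pickle=True).item()
C=cloud(f); z=C[...,2]; ok=f["range_z"]>0
T=np.array([.602,.202]);a=np.radians(2.9);Rm=np.array([[np.cos(a),np.sin(a)],[-np.sin(a),np.cos(a)]])
L=(C[...,:2]-T)@Rm.T
u,v=L[...,0]*1000,L[...,1]*1000
def rep(n,m): print(n,m.sum(),"x",np.percentile(u[m],[1,50,99]).round(1),"y",np.percentile(v[m],[1,50,99]).round(1),"z",np.percentile(z[m],[5,50,95]).round(4))
rep("ear",ok&(u>80)&(u<96)&(z>.02)&(np.abs(v)<8))
rep("body",ok&(u>5)&(u<62)&(np.abs(v)<24))
rep("brkend",ok&(u>108)&(z>.06)&(z<.076))
```

```text
11.1 [0.60197764 0.20227806 0.03525623] [ 1.57085833 -0.72029093 -4.70642812] [-1.31679419e-04 -4.17932146e-01 -1.71191766e-02] 0.053247478563757236
ear 1021 x [80.  88.1 95.9] y [-7.8  0.1  7.9] z [0.0406 0.0416 0.0428]
body 15187 x [ 6.1 28.5 61.3] y [-23.6  -0.   23.5] z [0.0464 0.0482 0.1505]
brkend 3154 x [108.1 110.6 113.2] y [-47.6   1.9  48.5] z [0.0668 0.0679 0.069 ]
```

View pics/w4.png

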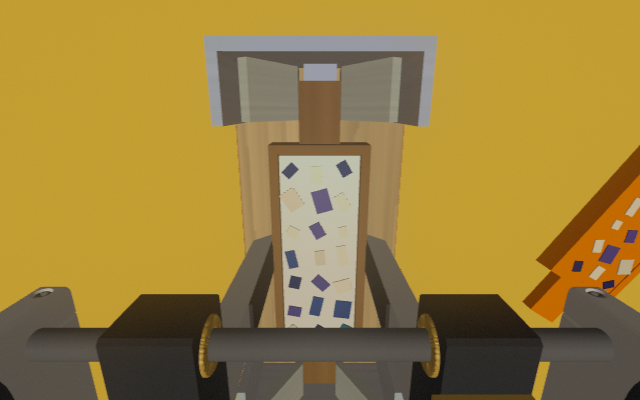

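View pics/s4c.png

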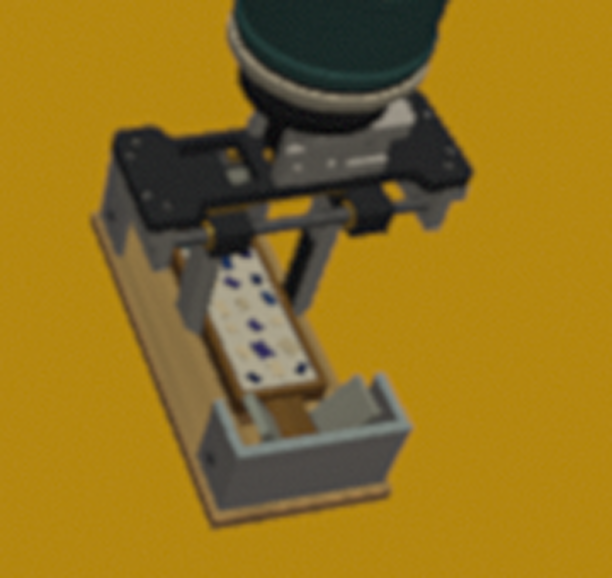

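The ears are between the clips. The ear top measures 41.6 mm, so the underside is about 1.6 mm above the bed. I keep pressing.

{"name": "send_rows", "arguments": {"targets": [[0,0,-0.1,0],[0,0,-0.1,0],[0,0,0,0]]}}

```text
time: 11.48
eef_pos: [0.602, 0.2024, 0.0335]
tcp_rot: [[0.999, 0.052, 0.0], [0.052, -0.999, 0.0], [0.0, -0.0, -1.0]]
force: [0.6, -0.5, 0.8]
finger_gap: 0.0535
```

{"name": "send_rows", "arguments": {"targets": [[0,0,-0.1,0],[0,0,0,0]]}}

```text
time: 11.72
eef_pos: [0.6021, 0.2024, 0.0335]
tcp_rot: [[0.999, 0.052, 0.0], [0.052, -0.999, -0.0], [0.0, 0.0, -1.0]]
force: [-6.7, -2.7, 17.5]
finger_gap: 0.0534
```

{"name": "send_rows", "arguments": {"targets": [[0,0,-0.05,0],[0,0,0,0],[0,0,0,0]]}}

```text
time: 12.1
eef_pos: [0.6021, 0.2024, 0.0334]
tcp_rot: [[0.999, 0.052, 0.001], [0.052, -0.999, -0.0], [0.001, 0.0, -1.0]]
force: [-9.0, -4.7, 25.0]
finger_gap: 0.0535
```

```bash
cat > chk.py <<'E'
from h import *
def chk(f):
    C=cloud(f); z=C[...,2]; ok=f["range_z"]>0
    T=np.array([.602,.202]);a=np.radians(2.9);Rm=np.array([[np.cos(a),np.sin(a)],[-np.sin(a),np.cos(a)]])
    L=(C[...,:2]-T)@Rm.T
    u,v=L[...,0]*1000,L[...,1]*1000
    def rep(n,m):
        if m.sum(): print(n,m.sum(),"x",np.percentile(u[m],[1,50,99]).round(1),"y",np.percentile(v[m],[1,50,99]).round(1),"z",np.percentile(z[m],[5,50,95]).round(4))
    rep("ear+",ok&(u>80)&(u<94)&(z>.02)&(np.abs(v)<6))
    rep("ear-",ok&(u<-80)&(u>-94)&(z>.02)&(np.abs(v)<6))
    rep("brkend",ok&(abs(u)>108)&(z>.06)&(z<.076))
    m=ok&(abs(u)<62)&(np.abs(v)<24)&(z<.06)&(z>.035); rep("body",m)
    if m.sum(): print("plane",np.linalg.lstsq(np.c_[u[m],v[m],np.ones(m.sum())],z[m]*1000,rcond=None)[0])
E
python3 - <<'E'
from chk import *
f=eyes.grab_frame("wrist"); save(f,"w5.png");chk(f)
s=monitor.get_state();print(s["time"],s["eef_pos"],s["force"],s["torque"],s["finger_gap"])
E
```

```text
ear+ 648 x [80.2 87.2 93.6] y [-5.9  0.2  6. ] z [0.0388 0.0399 0.041 ]
ear- 300 x [-94.  -86.9 -80.2] y [-5.6 -0.2  5.9] z [0.0392 0.04   0.0409]
brkend 3243 x [108.  110.6 113.2] y [-47.6  -0.1  48.4] z [0.0668 0.0679 0.069 ]
body 14698 x [-45.4  14.3  61. ] y [-23.5   0.   23.5] z [0.0445 0.0457 0.0468]
plane [-9.63552204e-04 -8.62483278e-04  4.56627942e+01]
12.15 [0.60212318 0.20246784 0.03342885] [-9.04716789 -4.67208709 24.02719294] [-1.02329218  2.36525407 -0.02800368] 0.053478561335934136
```

Both ear tops read 40 mm, so the board is home, and it is level. I relax the press and release: open the jaws first, then lift.

{"name": "send_rows", "arguments": {"targets": [[0,0,0.1,0],[0,0,0.05,0],[0,0,0,0]]}}

```text
time: 12.52
eef_pos: [0.6021, 0.2024, 0.0335]
tcp_rot: [[0.999, 0.052, 0.0], [0.052, -0.999, 0.0], [0.0, -0.0, -1.0]]
force: [-0.9, -1.2, 4.1]
finger_gap: 0.0535
```

{"name": "send_rows", "arguments": {"targets": [[0,0,0,0],[0,0,0,0],[0,0,0,0],[0,0,0,0],[0,0,0,0],[0,0,0,0]], "grip": -1}}

```text
time: 13.28
eef_pos: [0.602, 0.2023, 0.0334]
tcp_rot: [[0.999, 0.052, -0.0], [0.052, -0.999, 0.0], [-0.0, -0.0, -1.0]]
force: [0.1, -0.8, -0.1]
finger_gap: 0.0942
```

{"name": "send_rows", "arguments": {"targets": [[0,0,0.6,0],[0,0,1.2,0],[0,0,2,0],[0,0,2.5,0],[0,0,2.5,0],[0,0,2.5,0],[0,0,1.5,0],[0,0,0.7,0],[0,0,0,0]]}}

```text
time: 14.4
eef_pos: [0.602, 0.2023, 0.1685]
tcp_rot: [[0.999, 0.052, 0.0], [0.052, -0.999, 0.0], [0.0, -0.0, -1.0]]
force: [0.4, 0.6, -0.9]
finger_gap: 0.0942
```

Run:
```python
from chk import *
f=eyes.grab_frame("wrist"); save(f,"w6.png");chk(f)
g=eyes.grab_frame("scene"); save(g,"s6.png");chk(g)
t=eyes.grab_frame("top")
s=monitor.get_state();print(s["time"],s["eef_pos"],s["force"],s["finger_gap"])
for r in eyes.spot_point("plain_board",g)[:1]: print(r["score"],r["pixel"],P(g,*r["pixel"]))
```

```text
ear+ 207 x [80.2 86.5 93.6] y [-5.9 -0.2  5.4] z [0.0386 0.0399 0.0411]
ear- 128 x [-93.4 -86.8 -80. ] y [-5.   0.4  5.9] z [0.0391 0.04   0.0413]
brkend 1262 x [-113.1  109.2  113.1] y [-47.3   0.7  48.7] z [0.0668 0.068  0.0691]
body 5855 x [-60.3   5.2  60.2] y [-23.6  -0.3  23.4] z [0.0443 0.0457 0.047 ]
plane [-2.34876474e-03 -1.41460352e-03  4.56364294e+01]
ear+ 29 x [80.2 85.5 89.6] y [-5.4 -0.7  5.7] z [0.0399 0.0414 0.0432]
ear- 26 x [-93.1 -87.1 -80.4] y [-5.7 -0.1  5.7] z [0.0393 0.0411 0.0432]
brkend 2788 x [-580.6 -171.4  292. ] y [-248.8  221.9  646.2] z [0.0609 0.0646 0.0742]
body 1147 x [-60.7   3.8  60.1] y [-23.6  -0.   23.5] z [0.0449 0.0469 0.0489]
plane [-1.83231119e-05  1.19126502e-03  4.69257021e+01]
14.55 [0.60163747 0.20221003 0.16759453] [ 0.18545491  0.35350448 -0.12434783] 0.093557246676142
0.85 [229.1, 277.3] [ 0.66493242 -0.18618077  0.01679403]
```

View pics/w6.png

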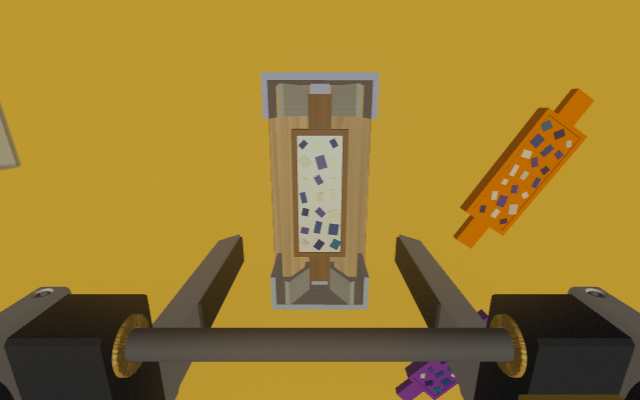

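View pics/s6.png

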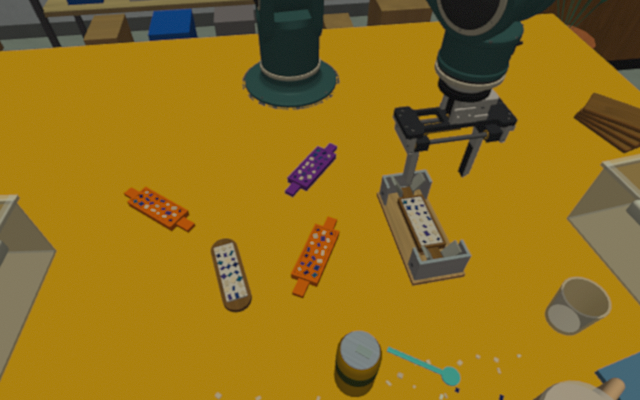

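The wrist view shows the board in the cradle, mosaic up, spanning about (320,85) to (320,285), with ears between the clips at both ends. The gripper is clear, and in the scene view the plain board at (230,275) has not moved. Handing in.

```bash
python3 -c "
from rig import workorder
print(workorder.sign_off())"
```

```text
the job is handed in; nothing more can be done
None
```

The eared mosaic board is in the wiping cradle, mosaic side up and sitting flat on the bed. I gripped it across its middle and lowered it into the clips while holding it. I pressed until the bed took about 25 N, eased off, opened the jaws and lifted clear. The job was handed in at about 14.6 s.

- **Board seated:** after release, the wrist camera put both ear tops at 40 mm (bed 30 mm plus 10 mm ear). The board's top was level at about 45.7 mm, against 46 mm expected. The scene camera read 1 to 1.5 mm higher, which matches its offset on the table.
- **Position:** the board was centred in the slots to within about 1 mm.
- **Robot clear:** the gripper was fully open, about 14 cm above its release height and touching nothing.
- **Plain board:** it was not touched and stands where it was. The detector's point for it shifted by about 4 mm between looks, within its usual error, and the pictures show it in the same place.
- **One odd reading:** while the ears went through the clips, the vertical force stayed slightly negative instead of showing the expected 5 to 20 N of resistance. I used the ear heights, and the sharp rise in force once the board met the bed, to confirm it was home.

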